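# Sort locking clamps by ratchet state into two trays

### The job

Sort the four locking clamps on the bench: lay the two that are ratcheted shut in the blue tray and the two whose jaws stand open in the yellow tray, each lying flat on the tray floor and not on top of another. Set them down rather than dropping them, leave every clamp shut or open as you found it, and do not knock the flask, measuring cylinder, bottle or stopper standing among them.

Things in the scene. Friction and masses are not known exactly. Their poses are not given: they have to be found in the camera images.
- clamp_a_lock (a point): Steel ring-handled locking clamp, 120 mm long, 55 g, lying flat. Point: centre of its box lock, the block at the pivot: 28 (x) by 20 (y) by 10 mm high; underside 5 mm below. x runs to the first half's jaw tip, 45 mm ahead; its ring ends 77 mm behind. z up. Grip the block across y: nothing moves; squeezing shanks or rings shuts an open clamp. Shut 46 mm wide at the rings, open to 76; shanks and rings 5.6 mm high, on the surface.
- clamp_a_arm (a joint): Angle of this clamp's second half about the pivot, counter-clockwise from above: its jaw swings to the lock's +y, its ring to -y; the midline turns by half of it. 0 to 0.03: ratcheted shut, stiff; 0.36 to 0.45: jaws and rings apart, open, moves at about 1 N on a ring and stays where left. Two clamps are shut, two open; tell by this value or by sight.
- clamp_b_lock (a point): Steel ring-handled locking clamp, 120 mm long, 55 g, lying flat. Point: centre of its box lock, the block at the pivot: 28 (x) by 20 (y) by 10 mm high; underside 5 mm below. x runs to the first half's jaw tip, 45 mm ahead; its ring ends 77 mm behind. z up. Grip the block across y: nothing moves; squeezing shanks or rings shuts an open clamp. Shut 46 mm wide at the rings, open to 76; shanks and rings 5.6 mm high, on the surface.
- clamp_b_arm (a joint): Angle of this clamp's second half about the pivot, counter-clockwise from above: its jaw swings to the lock's +y, its ring to -y; the midline turns by half of it. 0 to 0.03: ratcheted shut, stiff; 0.36 to 0.45: jaws and rings apart, open, moves at about 1 N on a ring and stays where left. Two clamps are shut, two open; tell by this value or by sight.
- clamp_c_lock (a point): Steel ring-handled locking clamp, 120 mm long, 55 g, lying flat. Point: centre of its box lock, the block at the pivot: 28 (x) by 20 (y) by 10 mm high; underside 5 mm below. x runs to the first half's jaw tip, 45 mm ahead; its ring ends 77 mm behind. z up. Grip the block across y: nothing moves; squeezing shanks or rings shuts an open clamp. Shut 46 mm wide at the rings, open to 76; shanks and rings 5.6 mm high, on the surface.
- clamp_c_arm (a joint): Angle of this clamp's second half about the pivot, counter-clockwise from above: its jaw swings to the lock's +y, its ring to -y; the midline turns by half of it. 0 to 0.03: ratcheted shut, stiff; 0.36 to 0.45: jaws and rings apart, open, moves at about 1 N on a ring and stays where left. Two clamps are shut, two open; tell by this value or by sight.
- clamp_d_lock (a point): Steel ring-handled locking clamp, 120 mm long, 55 g, lying flat. Point: centre of its box lock, the block at the pivot: 28 (x) by 20 (y) by 10 mm high; underside 5 mm below. x runs to the first half's jaw tip, 45 mm ahead; its ring ends 77 mm behind. z up. Grip the block across y: nothing moves; squeezing shanks or rings shuts an open clamp. Shut 46 mm wide at the rings, open to 76; shanks and rings 5.6 mm high, on the surface.
- clamp_d_arm (a joint): Angle of this clamp's second half about the pivot, counter-clockwise from above: its jaw swings to the lock's +y, its ring to -y; the midline turns by half of it. 0 to 0.03: ratcheted shut, stiff; 0.36 to 0.45: jaws and rings apart, open, moves at about 1 N on a ring and stays where left. Two clamps are shut, two open; tell by this value or by sight.
- blue_tray: blue shallow instrument tray, fixed to the worktop, for the shut clamps; 154 mm along its x, 180 mm along its y, 16 mm high, walls and floor 4 mm thick, so inside 146 by 172 mm and 12 mm deep. Origin at the centre of its underside; the inner floor is 4 mm above it. Two clamps fit side by side along its x.
- yellow_tray: yellow shallow instrument tray, fixed to the worktop, for the open clamps; 154 mm along its x, 180 mm along its y, 16 mm high, walls and floor 4 mm thick, so inside 146 by 172 mm and 12 mm deep. Origin at the centre of its underside; the inner floor is 4 mm above it. Two clamps fit side by side along its x.
- flask: Bystander, loose: clear conical glass flask, 68 mm across the foot, 145 mm high; origin at the centre of its underside. Leave it standing where it is.
- cylinder: Bystander, loose: measuring cylinder on a blue hexagonal foot, foot 59 by 68 mm, 216 mm high; origin at the centre of its underside. Leave it standing where it is.
- amber_bottle: Bystander, loose: amber bottle with blue cap, 81 mm diameter, 174 mm high; origin at the centre of its underside. Leave it standing where it is.
- stopper: Bystander, loose: blue stopper, 27 mm across, 24 mm high; origin at the centre of its underside. Leave it where it is.

How it is judged:
By the outcome, as a careful person would: the job done as asked, in the order asked, and still so for the second after the job is handed in, with the robot touching nothing.
It also fails if it takes over 72 s, if anything falls off the work surface, if the arm or the gripper's body presses on something with over 40 N, if the wrist force passes 120 N, or if a joint passes its speed limit or range.

### The arm

A 6-joint arm with a two-finger parallel gripper is mounted at the origin on a cart in front of the work surface, level with it; the furniture and walls round the work are solid. World frame = base frame: x ahead of the robot, y to its left, z up, the work surface at z = 0. Lengths are in m, angles in rad, forces in N, time in s.
With the tool pointing down it reaches from about 0.3 to 0.875 m from the base axis. Payload 6.4 kg.
Tool frame: the origin (TCP) lies at the centre of the arm's flange, where the gripper is bolted on; the fingertips stand 173 mm ahead of it and the grasp point (between the pads) lies 155 mm ahead of it; z points along the fingers, x is the direction in which the jaws open and shut, and the axes are right-handed (so a half turn about z gives the same grasp; the last joint's range is limited). The gripper opens to 85 mm and grips with 20 to 120 N. Pads are 22 mm wide; open, the fingers measure 114 mm over their backs; the gripper's body (76 mm by 85 mm) begins 54 mm behind the grasp point. The pads swing forward as they close: fully open they stand 13 mm farther back than shut.
Start: joints at [-1.551, 0.181, 1.607, -0, 1.354, -0.206], TCP at [0.129, -0.56, 0.405] pointing down, gripper open.
Joint ranges: [-2.99, 2.99], [-0.89, 2.07], [0.3, 2.58], [-1.14, 4.28], [0, 2.63], [-3.12, 3.12]. Speed limits (rad/s): [2.57, 2.57, 3.01, 3.14, 3.14, 3.14].

### API

Orientations are given as a unit quaternion [w, x, y, z].
In Python, from bench import ctrl gives the robot as it stands. The module is installed in compiled form; this text tells all that it offers.
- The arm moves only by the tool move_arm, never from a script. Its argument "moves" is a list of rows, each an object of numbers: "gripper": the opening in per cent of the stroke, from 0 (shut) to 100 (fully open); "x", "y", "z": the shift along the tool's x, y, z in cm; "roll": the turn about the tool's z in degrees. In form: [{"gripper": .., "x": .., "y": .., "z": .., "roll": ..}, ...]. A call has 1 to 5 rows; each row shifts and turns the commanded pose from where the row before left it, along the tool's axes as they then stand; what a row does not reach is not made up. A row lasts 1/8 s, in which the tool goes at most 62.5 mm and 10.7 degrees, less where a joint would pass 70% of its speed; a pose out of reach is approached as far as the arm can. A call is refused whole if a number of a shift passes 6.25 or a number of a turn 10.7, either way. A call with a gripper value outside its range is refused whole. The fingers move at their own pace and stop on an object; the grip force is fixed at half the most. Time passes only in rows, so rows that do not move let the fingers close. It gives the time, the measured TCP pose, the force and the opening at its end, in the units of the state.
- ctrl.get_obs(): the state, without advancing time (a new reading comes with each control period).
- ctrl.camera(name): name is "side" or "top" or "wrist"; returns a dict with "img" (420x560x3 uint8, red, green, blue), "fx", "fy", "cx", "cy" (pixels), "world_from_camera" (4x4, takes a point from camera to world coordinates); the wrist camera has in their place "tool_from_camera" (4x4, takes a point from camera to tool coordinates, whose origin is the TCP and whose axes are the tool frame's). Camera axes: x right, y up, looking along -z (the intrinsics and any distortion apply to the point x, -y, -z); pixel columns grow to the right and rows downward; lengths in m; the calibration is good to about 2 mm. A picture is of the moment at which its call begins: read the wrist's pose just before it. There is no depth.
- ctrl.hand_in(): hands the job in, once; it reports no verdict.
The state is a dict: "time_s": time; "q": joint angles; "dq": joint speeds; "joint_efforts": joint torques, N m; "eef_pos": TCP position; "eef_rot": TCP orientation; "wrist_force": force on the tool from outside, world axes, zero at the start; "torque": the same for the moment, N m; "opening": opening from 0.0 (shut) to 1.0 (fully open).
Only numpy, scipy, OpenCV 4.12 (cv2) and the standard library are available. Lean on these libraries where they do the work, as an engineer would, in place of code of your own. Each camera call takes 0.05 s, during which the arm holds its last target. There are 200 camera calls.

## Working session

There is one attempt and no reset: what is moved stays moved. The work goes in short steps, Python scripts to look and compute and a tool call to move; the robot and the scene stay as the last step left them, time stands still between calls to the robot, and variables do not carry over. Pictures are saved under pics/ and viewed, about 8 in all and at most 12, crops included, and the job is handed in when it is done.

Besides the shell and the picture viewer there is one more tool, called after "Request:" by a JSON object that holds its "op" and its "data", one argument or row to a line. move_arm: Moves the arm, as the interface text tells. Its arguments: {"type":"object","properties":{"moves":{"type":"array","items":{"type":"object","properties":{"gripper":{"type":"number"},"x":{"type":"number"},"y":{"type":"number"},"z":{"type":"number"},"roll":{"type":"number"}}}}},"required":["moves"]}

```bash
mkdir -p pics
cat > h.py <<'E'
import numpy as np, cv2
from scipy.spatial.transform import Rotation as R
from bench import ctrl
def tool():
    o=ctrl.get_obs(); T=np.eye(4); q=o['eef_rot']
    T[:3,:3]=R.from_quat([q[1],q[2],q[3],q[0]]).as_matrix(); T[:3,3]=o['eef_pos']; return T
def shot(name,fn=None):
    T=tool(); c=ctrl.camera(name)
    c['W']=np.array(c['world_from_camera']) if 'world_from_camera' in c else T@np.array(c['tool_from_camera'])
    if fn: cv2.imwrite(f'pics/{fn}.png',c['img'][:,:,::-1])
    return c
def ray(c,u,v,z):
    d=c['W'][:3,:3]@np.array([(u-c['cx'])/c['fx'],-(v-c['cy'])/c['fy'],-1]); o=c['W'][:3,3]
    return o+d*(z-o[2])/d[2]
def proj(c,p):
    q=np.linalg.inv(c['W'])@np.append(p,1); return c['cx']+c['fx']*q[0]/-q[2], c['cy']-c['fy']*q[1]/-q[2]
E
python3 - <<'E'
from h import *
c=shot('top','top0'); print({k:v for k,v in c.items() if k!='img'}); 
s=shot('side','side0'); print(s['W'].round(3),s['fx'])
cv2.imwrite('pics/top0b.png',cv2.resize(c['img'][:,:,::-1],(800,600),interpolation=2))
print(tool().round(3), ctrl.get_obs()['opening'])
E
```

```text
{'fx': 443.0579905514861, 'fy': 443.0579905514861, 'cx': 286.5598513839336, 'cy': 206.13007999800294, 'world_from_camera': array([[ 0.02119329,  0.99620291, -0.08444294,  0.51269635],
       [-0.99928682,  0.02374745,  0.02935841,  0.01543251],
       [ 0.03125223,  0.08376052,  0.99599572,  1.09317363],
       [ 0.        ,  0.        ,  0.        ,  1.        ]]), 'W': array([[ 0.02119329,  0.99620291, -0.08444294,  0.51269635],
       [-0.99928682,  0.02374745,  0.02935841,  0.01543251],
       [ 0.03125223,  0.08376052,  0.99599572,  1.09317363],
       [ 0.        ,  0.        ,  0.        ,  1.        ]])}
[[-0.868  0.297 -0.398  0.049]
 [-0.496 -0.535  0.684  0.951]
 [-0.01   0.791  0.612  0.91 ]
 [ 0.     0.     0.     1.   ]] 480.5663725051351
[[ 0.224 -0.975 -0.     0.129]
 [-0.975 -0.224  0.002 -0.56 ]
 [-0.002 -0.    -1.     0.404]
 [ 0.     0.     0.     1.   ]] 1.0007434206236516
```

View pics/top0b.png

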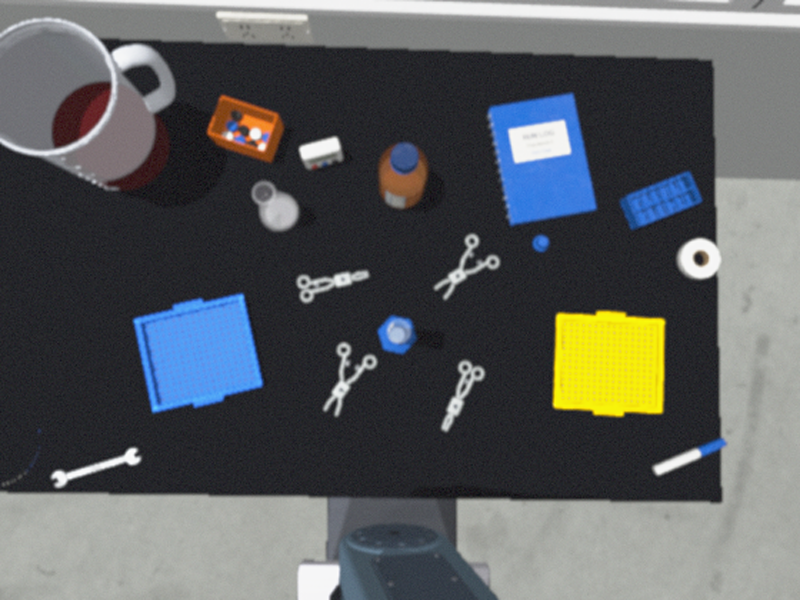

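View pics/side0.png

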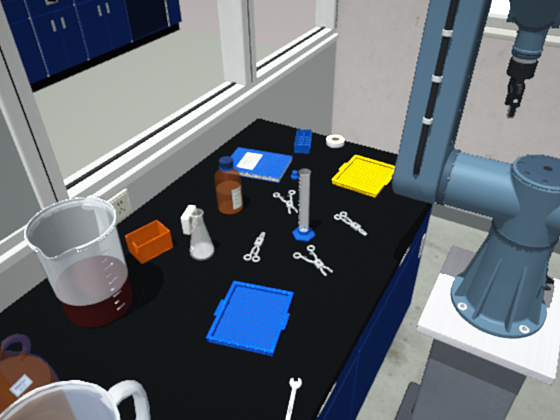

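The top view shows all four clamps clearly. Shut ones have locks at about (343,280) and (455,407), open ones at (458,275) and (340,390), in the 800x600 picture. The blue tray is at (198,353), the yellow tray at (609,362) and the cylinder at (397,335). The side view agrees.

Run:
```python
from h import *
c=shot('top'); im=c['img']; hsv=cv2.cvtColor(im,cv2.COLOR_RGB2HSV)
m=((hsv[:,:,2]>95)&(hsv[:,:,1]<70)).astype(np.uint8)
n,l,st,ce=cv2.connectedComponentsWithStats(m,connectivity=8)
for nm,(u,v) in dict(S1=(343,280),S2=(455,407),O1=(458,275),O2=(340,390)).items():
    k=l[int(v*.7)-2:int(v*.7)+3,int(u*.7)-2:int(u*.7)+3]; k=np.bincount(k[k>0]).argmax()
    b=(l==k).astype(np.uint8); d=cv2.GaussianBlur(cv2.distanceTransform(b,2,5),(0,0),1)
    d=np.where(d>0.75*d.max(),d,0); vv,uu=np.nonzero(d); w=d[vv,uu]
    lk=ray(c,(uu*w).sum()/w.sum(),(vv*w).sum()/w.sum(),.008)
    P=np.array([ray(c,a,e,.005)[:2] for e,a in np.argwhere(b)])
    q=P-lk[:2]; r=np.linalg.norm(q,axis=1); far=q[r>r.max()*.75]; mid=far.mean(0)
    print(nm,st[k],lk.round(3),'rings->jaw heading deg',np.degrees(np.arctan2(-mid[1],-mid[0])).round(1),'rmax',r.max().round(3),'behind/ahead',(-q@mid/np.linalg.norm(mid)).min().round(3),(-q@mid/np.linalg.norm(mid)).max().round(3))
H=hsv[:,:,0]
for nm,lo,hi,(u,v) in [('blue',100,125,(198,353)),('yellow',22,35,(609,362))]:
    b=((H>=lo)&(H<=hi)&(hsv[:,:,1]>120)&(hsv[:,:,2]>80)).astype(np.uint8)
    b=cv2.morphologyEx(b,cv2.MORPH_CLOSE,np.ones((7,7)))
    b=cv2.morphologyEx(b,cv2.MORPH_OPEN,np.ones((25,25)))if 0 else b
    n2,l2,_,_=cv2.connectedComponentsWithStats(b); b=(l2==l2[int(v*.7),int(u*.7)]).astype(np.uint8)
    P=np.array([ray(c,a,e,.014)[:2] for e,a in np.argwhere(b)],np.float32)
    rr=cv2.minAreaRect(P*1000); print(nm,rr, P.mean(0).round(3)); print(cv2.boxPoints(rr).round(0))
for nm,u,v,z in [('cyl',397,335,.0),('cyltop',400,330,.216),('stopper',541,243,.024),('flask',280,215,.0),('bottle',403,190,.05)]: print(nm,ray(c,u*.7,v*.7,z).round(3))
w=shot('wrist'); print(np.array(w['tool_from_camera']).round(3),w['fx'],w['cx'],w['cy'])
```

```text
S1 [207 189  52  23 506] [0.628 0.101 0.008] rings->jaw heading deg -75.6 rmax 0.079 behind/ahead -0.077 0.047
S2 [309 252  31  50 504] [ 0.418 -0.098  0.008] rings->jaw heading deg 156.2 rmax 0.079 behind/ahead -0.078 0.047
O1 [304 163  46  47 516] [ 0.639 -0.097  0.008] rings->jaw heading deg 136.0 rmax 0.081 behind/ahead -0.076 0.043
O2 [226 239  38  53 542] [0.441 0.098 0.008] rings->jaw heading deg 156.6 rmax 0.081 behind/ahead -0.076 0.043
blue ((499.1008605957031, 337.7464599609375), (181.06861877441406, 191.9824676513672), 14.798833847045898) [0.499 0.338]
[[387. 407.]
 [436. 222.]
 [611. 268.]
 [562. 454.]]
yellow ((495.56793212890625, -360.64349365234375), (193.470703125, 181.4374237060547), 88.15452575683594) [ 0.495 -0.36 ]
[[ 402. -454.]
 [ 583. -460.]
 [ 589. -267.]
 [ 408. -261.]]
cyl [0.535 0.003 0.   ]
cyltop [0.537 0.002 0.216]
stopper [ 0.698 -0.241  0.024]
flask [0.739 0.211 0.   ]
bottle [ 0.777 -0.001  0.05 ]
[[ 1.     0.001  0.001  0.   ]
 [ 0.001 -0.957 -0.292 -0.074]
 [ 0.     0.292 -0.957  0.03 ]
 [ 0.     0.     0.     1.   ]] 376.5876642674263 278.0480681938391 206.32370792465466
```

```bash
cat >> h.py <<'E'
def wrap(a): return (a+180)%360-180
def plan(pts,cur=None,dec=1):
    """pts: list of (x,y,z,heading_deg,n rows); prints rows"""
    import json
    if cur is None:
        T=tool(); cur=[*T[:3,3],np.degrees(np.arctan2(T[1,0],T[0,0]))]
    p=np.array(cur[:3],float); h=cur[3]; rows=[]
    for x,y,z,H,n in pts:
        t=np.array([x,y,z]); dh=H-h if abs(H-h)<=180 else wrap(H-h)
        for i in range(n):
            d=(t-p)/(n-i); a=np.radians(h); r=round(-dh/n,1)
            # tool x=(cos,sin,0), tool y=(sin,-cos,0), z down
            loc=[d[0]*np.cos(a)+d[1]*np.sin(a), d[0]*np.sin(a)-d[1]*np.cos(a), -d[2]]
            loc=[round(v*100,dec) for v in loc]
            w=np.array(loc)/100; p=p+[w[0]*np.cos(a)+w[1]*np.sin(a), w[0]*np.sin(a)-w[1]*np.cos(a), -w[2]]
            h-=r; rows.append(dict(x=loc[0],y=loc[1],z=loc[2],roll=r))
    for i in range(0,len(rows),5): print(json.dumps(rows[i:i+5]).replace(' ',''))
    print('end',p.round(4),round(h,1))
E
python3 -c "
from h import *
plan([(.639,-.097,.32,34.5,14)])"
```

```text
[{"x":-2.4,"y":-4.3,"z":0.6,"roll":-8.0},{"x":-1.8,"y":-4.6,"z":0.6,"roll":-8.0},{"x":-1.1,"y":-4.8,"z":0.6,"roll":-8.0},{"x":-0.5,"y":-4.9,"z":0.6,"roll":-8.0},{"x":0.2,"y":-4.9,"z":0.6,"roll":-8.0}]
[{"x":0.9,"y":-4.8,"z":0.6,"roll":-8.0},{"x":1.6,"y":-4.7,"z":0.6,"roll":-8.0},{"x":2.2,"y":-4.4,"z":0.6,"roll":-8.0},{"x":2.8,"y":-4.0,"z":0.6,"roll":-8.0},{"x":3.3,"y":-3.6,"z":0.6,"roll":-8.0}]
[{"x":3.8,"y":-3.1,"z":0.6,"roll":-8.0},{"x":4.2,"y":-2.6,"z":0.6,"roll":-8.0},{"x":4.6,"y":-1.9,"z":0.6,"roll":-8.0},{"x":4.8,"y":-1.3,"z":0.6,"roll":-8.0}]
end [ 0.6393 -0.097   0.3201] 34.9
```

Request:
{"op": "move_arm", "data": {
  "moves": [
    {"x": -2.4,"y": -4.3,"z": 0.6,"roll": -8.0},
    {"x": -1.8,"y": -4.6,"z": 0.6,"roll": -8.0},
    {"x": -1.1,"y": -4.8,"z": 0.6,"roll": -8.0},
    {"x": -0.5,"y": -4.9,"z": 0.6,"roll": -8.0},
    {"x": 0.2,"y": -4.9,"z": 0.6,"roll": -8.0}
  ]
}}

```text
validation failed for argument at $.mo...
```

Request:
{"op": "move_arm", "data": {
  "moves": [
    {"x": 0.9,"y": -4.8,"z": 0.6,"roll": -8.0},
    {"x": 1.6,"y": -4.7,"z": 0.6,"roll": -8.0},
    {"x": 2.2,"y": -4.4,"z": 0.6,"roll": -8.0},
    {"x": 2.8,"y": -4.0,"z": 0.6,"roll": -8.0},
    {"x": 3.3,"y": -3.6,"z": 0.6,"roll": -8.0}
  ]
}}

```text
validation failed for argument at $.mo...
```

Request:
{"op": "move_arm", "data": {
  "moves": [
    {"x": 3.8,"y": -3.1,"z": 0.6,"roll": -8.0},
    {"x": 4.2,"y": -2.6,"z": 0.6,"roll": -8.0},
    {"x": 4.6,"y": -1.9,"z": 0.6,"roll": -8.0},
    {"x": 4.8,"y": -1.3,"z": 0.6,"roll": -8.0,"gripper": 60},
    {"x": 0,"gripper": 60}
  ]
}}

```text
validation failed for argument at $.mo...
```

Run:
```python
from h import *
T=tool(); print(T.round(3),ctrl.get_obs()['time_s'])
c=shot('wrist','w1'); print(proj(c,(.639,-.097,.008)))
```

```text
[[ 0.224 -0.975 -0.     0.129]
 [-0.975 -0.224  0.001 -0.56 ]
 [-0.001 -0.    -1.     0.404]
 [ 0.     0.     0.     1.   ]] 0.2
(np.float64(-366.8845773448835), np.float64(-959.3552824976389))
```

View pics/w1.png

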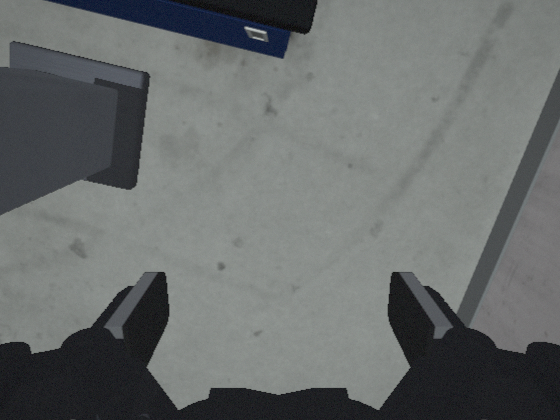

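The moves were refused, probably because every field is required. This picture only shows the floor and the fingertips at about (155,275) and (400,275).

Request:
{"op": "move_arm", "data": {
  "moves": [
    {"gripper": 100,"x": -2.4,"y": -4.3,"z": 0.6,"roll": -8.0},
    {"gripper": 100,"x": -1.8,"y": -4.6,"z": 0.6,"roll": -8.0},
    {"gripper": 100,"x": -1.1,"y": -4.8,"z": 0.6,"roll": -8.0},
    {"gripper": 100,"x": -0.5,"y": -4.9,"z": 0.6,"roll": -8.0},
    {"gripper": 100,"x": 0.2,"y": -4.9,"z": 0.6,"roll": -8.0}
  ]
}}

```text
time_s: 0.88
eef_pos: [0.3117, -0.3934, 0.3746]
eef_rot: [0.0, 0.949, -0.316, 0.0]
wrist_force: [0.8, 0.0, 0.3]
opening: 0.996
```

Request:
{"op": "move_arm", "data": {
  "moves": [
    {"gripper": 60,"x": 0.9,"y": -4.8,"z": 0.6,"roll": -8.0},
    {"gripper": 60,"x": 1.6,"y": -4.7,"z": 0.6,"roll": -8.0},
    {"gripper": 60,"x": 2.2,"y": -4.4,"z": 0.6,"roll": -8.0},
    {"gripper": 60,"x": 2.8,"y": -4.0,"z": 0.6,"roll": -8.0},
    {"gripper": 60,"x": 3.3,"y": -3.6,"z": 0.6,"roll": -8.0}
  ]
}}

```text
time_s: 1.5
eef_pos: [0.4935, -0.2285, 0.3446]
eef_rot: [0.0, 1.0, 0.028, 0.0]
wrist_force: [0.4, -1.3, 0.9]
opening: 0.599
```

Request:
{"op": "move_arm", "data": {
  "moves": [
    {"gripper": 60,"x": 3.8,"y": -3.1,"z": 0.6,"roll": -8.0},
    {"gripper": 60,"x": 4.2,"y": -2.6,"z": 0.6,"roll": -8.0},
    {"gripper": 60,"x": 4.6,"y": -1.9,"z": 0.6,"roll": -8.0},
    {"gripper": 60,"x": 4.8,"y": -1.3,"z": 0.6,"roll": -8.0},
    {"gripper": 60,"x": 0,"y": 0,"z": 0,"roll": 0}
  ]
}}

```text
time_s: 2.12
eef_pos: [0.6408, -0.0943, 0.3196]
eef_rot: [-0.001, 0.953, 0.303, -0.0]
wrist_force: [-0.8, -0.4, 0.6]
opening: 0.598
```

Run:
```python
from h import *
T=tool(); print(T.round(3),ctrl.get_obs()['time_s'],ctrl.get_obs()['opening'])
c=shot('wrist','w2'); print(proj(c,(.639,-.097,.008)))
```

```text
[[ 0.817  0.577 -0.001  0.641]
 [ 0.577 -0.817  0.001 -0.094]
 [-0.    -0.001 -1.     0.32 ]
 [ 0.     0.     0.     1.   ]] 2.125 0.5978907215630646
(np.float64(274.2709694870541), np.float64(193.75412788447048))
```

View pics/w2.png

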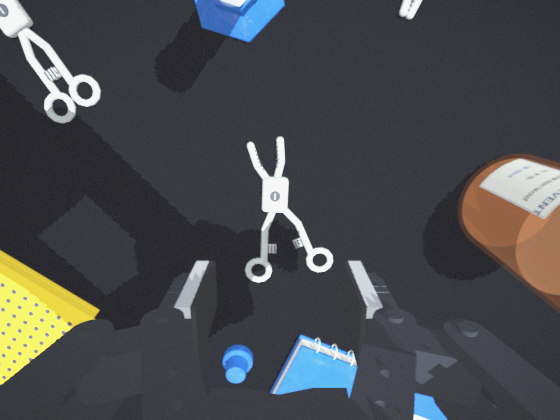

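The wrist view shows the open clamp O1, with its lock block at (274,195) and almost square to the jaws. That matches the top-camera position. Fingers are at rows 260 and up, clear.

```bash
cat >> h.py <<'E'
def block(guess,z=.008):
    c=shot('wrist'); hsv=cv2.cvtColor(c['img'],cv2.COLOR_RGB2HSV)
    m=((hsv[:,:,2]>120)&(hsv[:,:,1]<60)).astype(np.uint8)
    u,v=map(int,proj(c,(*guess,.01)))
    m=cv2.morphologyEx(m,cv2.MORPH_CLOSE,np.ones((5,5)))
    m=cv2.morphologyEx(m,cv2.MORPH_OPEN,cv2.getStructuringElement(2,(15,15)))
    n,l,st,ce=cv2.connectedComponentsWithStats(m)
    k=1+np.argmin([np.hypot(*(ce[i]-[u,v])) for i in range(1,n)])
    P=np.array([ray(c,a,b,.010)[:2] for b,a in np.argwhere(l==k)],np.float32)*1000
    (ctr,sz,an)=cv2.minAreaRect(P); 
    h=an if sz[0]>sz[1] else an+90   # long axis heading mod 180
    g=(P.mean(0)/1000); T=tool(); cur=np.degrees(np.arctan2(T[1,0],T[0,0]))
    grip=cur+((h+90-cur+90)%180-90)
    print('px',ce[k].round(1),'ctr',(np.array(ctr)/1000).round(4),'mean',g.round(4),'sz',np.round(sz,1),'grip heading',round(grip,1),'cur',round(cur,1))
    return np.array(ctr)/1000,grip
E
python3 - <<'E'
from h import *
p,g=block((.639,-.097))
plan([(*p,.195,g,4)],dec=2)
E
```

```text
px [277.1 193. ] ctr [ 0.639  -0.0967] mean [ 0.6391 -0.0964] sz [20.2 31.7] grip heading 35.5 cur 35.0
[{"x":-0.01,"y":-0.0,"z":3.13,"roll":-0.1},{"x":-0.0,"y":-0.0,"z":3.13,"roll":-0.1},{"x":-0.01,"y":-0.0,"z":3.12,"roll":-0.1},{"x":-0.0,"y":-0.01,"z":3.13,"roll":-0.1}]
end [ 0.6391 -0.0967  0.195 ] 35.4
```

Request:
{"op": "move_arm", "data": {
  "moves": [
    {"gripper": 60,"x": 0,"y": 0,"z": 4,"roll": -0.5},
    {"gripper": 60,"x": 0,"y": 0,"z": 4,"roll": 0},
    {"gripper": 60,"x": 0,"y": 0,"z": 3.5,"roll": 0},
    {"gripper": 60,"x": 0,"y": 0,"z": 2,"roll": 0},
    {"gripper": 60,"x": 0,"y": 0,"z": 0.9,"roll": 0}
  ]
}}

```text
time_s: 2.85
eef_pos: [0.6388, -0.0978, 0.176]
eef_rot: [-0.0, 0.953, 0.304, -0.0]
wrist_force: [-0.1, 0.0, 0.6]
opening: 0.597
```

Request:
{"op": "move_arm", "data": {
  "moves": [
    {"gripper": 40,"x": 0,"y": 0,"z": 0,"roll": 0},
    {"gripper": 0,"x": 0,"y": 0,"z": 0,"roll": 0},
    {"gripper": 0,"x": 0,"y": 0,"z": 0,"roll": 0},
    {"gripper": 0,"x": 0,"y": 0,"z": 0,"roll": 0},
    {"gripper": 0,"x": 0,"y": 0,"z": 0,"roll": 0}
  ]
}}

```text
time_s: 3.48
eef_pos: [0.6401, -0.0973, 0.1785]
eef_rot: [0.001, 0.953, 0.304, 0.001]
wrist_force: [-1.1, -0.2, 6.3]
opening: 0.205
```

Run:
```python
from h import *
T=tool(); print(T[:3,3].round(4))
# yellow tray target for O1: tray x=-30, midline heading ~88, lock y=+16; midline turn -48
h=np.radians(88.1); ex=np.array([np.sin(h),-np.cos(h)]); ey=np.array([np.cos(h),np.sin(h)])
t=np.array([.4955,-.3606])-.030*ex+.016*ey; print(t)
print('far',np.array([.4955,-.3606])+.030*ex-.016*ey)
plan([(.639,-.097,.26,35.5,3),(*t,.26,35.5-47.9,9)])
```

```text
[ 0.6401 -0.0973  0.1785]
[ 0.46604698 -0.34361414]
far [ 0.52495302 -0.37758586]
[{"x":-0.0,"y":-0.0,"z":-2.7,"roll":-0.0},{"x":-0.0,"y":-0.0,"z":-2.7,"roll":-0.0},{"x":-0.1,"y":-0.1,"z":-2.8,"roll":-0.0},{"x":-3.2,"y":1.1,"z":0.0,"roll":5.3},{"x":-3.0,"y":1.4,"z":0.0,"roll":5.3}]
[{"x":-2.9,"y":1.7,"z":0.0,"roll":5.3},{"x":-2.7,"y":1.9,"z":0.0,"roll":5.3},{"x":-2.5,"y":2.2,"z":0.0,"roll":5.3},{"x":-2.3,"y":2.4,"z":0.0,"roll":5.3},{"x":-2.1,"y":2.6,"z":0.0,"roll":5.3}]
[{"x":-1.9,"y":2.8,"z":0.0,"roll":5.3},{"x":-1.5,"y":3.0,"z":0.0,"roll":5.3}]
end [ 0.4664 -0.3438  0.2605] -12.3
```

Request:
{"op": "move_arm", "data": {
  "moves": [
    {"gripper": 0,"x": 0,"y": 0,"z": -1.5,"roll": 0},
    {"gripper": 0,"x": 0,"y": 0,"z": -3.2,"roll": 0},
    {"gripper": 0,"x": 0,"y": 0,"z": -3.5,"roll": 0},
    {"gripper": 0,"x": -3.2,"y": 1.1,"z": 0,"roll": 5.3},
    {"gripper": 0,"x": -3.0,"y": 1.4,"z": 0,"roll": 5.3}
  ]
}}

```text
time_s: 4.1
eef_pos: [0.6005, -0.152, 0.2603]
eef_rot: [0.001, 0.977, 0.214, 0.001]
wrist_force: [0.8, -0.1, -1.0]
opening: 0.209
```

Request:
{"op": "move_arm", "data": {
  "moves": [
    {"gripper": 0,"x": -2.9,"y": 1.7,"z": 0,"roll": 5.3},
    {"gripper": 0,"x": -2.7,"y": 1.9,"z": 0,"roll": 5.3},
    {"gripper": 0,"x": -2.5,"y": 2.2,"z": 0,"roll": 5.3},
    {"gripper": 0,"x": -2.3,"y": 2.4,"z": 0,"roll": 5.3},
    {"gripper": 0,"x": -2.1,"y": 2.6,"z": 0,"roll": 5.3}
  ]
}}

```text
time_s: 4.72
eef_pos: [0.5047, -0.2891, 0.2596]
eef_rot: [0.0, 1.0, -0.016, 0.0]
wrist_force: [-0.5, -0.1, -0.5]
opening: 0.206
```

Request:
{"op": "move_arm", "data": {
  "moves": [
    {"gripper": 0,"x": -1.9,"y": 2.8,"z": 0,"roll": 5.3},
    {"gripper": 0,"x": -1.5,"y": 3.0,"z": 0,"roll": 5.3},
    {"gripper": 0,"x": 0,"y": 0,"z": 0,"roll": 0}
  ]
}}

```text
time_s: 5.1
eef_pos: [0.466, -0.3455, 0.2596]
eef_rot: [0.001, 0.994, -0.108, 0.0]
wrist_force: [0.1, -0.4, -0.3]
opening: 0.205
```

Run:
```python
from h import *
T=tool(); print(T.round(3),ctrl.get_obs()['opening'])
c=shot('wrist','w3'); t=shot('top','t3')
a=t['img'][210:310,370:485,::-1]
cv2.imwrite('pics/m3.png',np.hstack([c['img'][:,:,::-1][:,:,:],]))
b=cv2.resize(a,None,fx=420/100,fy=420/100,interpolation=2)[:,:240*2]
cv2.imwrite('pics/m3.png',cv2.resize(np.hstack([c['img'][:,:,::-1],b]),None,fx=.76,fy=.76,interpolation=3))
for z in (.016,):
  print([np.round(proj(c,(x,y,z))) for x,y in [(.402,-.454),(.583,-.46),(.589,-.267),(.408,-.261)]])
```

```text
[[ 0.976 -0.216  0.001  0.466]
 [-0.216 -0.976 -0.001 -0.346]
 [ 0.001  0.001 -1.     0.26 ]
 [ 0.     0.     0.     1.   ]] 0.20510398766079127
[array([221., 384.]), array([486., 343.]), array([476.,  32.]), array([140.,  99.])]
```

View pics/m3.png

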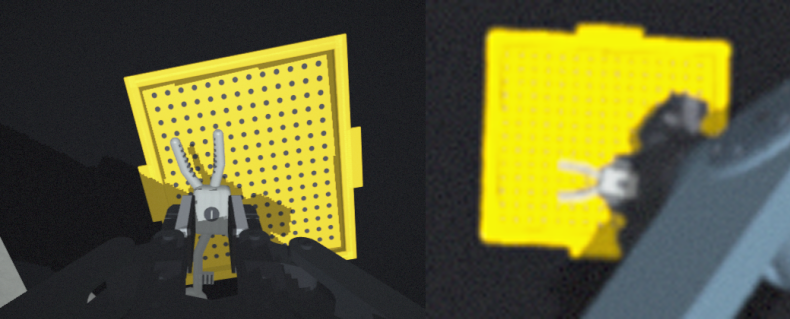

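The wrist view shows O1 held over the yellow tray, jaws still open and pointing away. The tray rim corners are at about (125,78) and (345,35) in the scaled picture, and the right wall runs down to (355,257).

Run:
```python
from h import *
c=shot('wrist')
hsv=cv2.cvtColor(c['img'],cv2.COLOR_RGB2HSV)
m=((hsv[:,:,0]>20)&(hsv[:,:,0]<36)&(hsv[:,:,1]>120)&(hsv[:,:,2]>60)).astype(np.uint8)
# outer rim edges: top edge (largest world y) and right edge (largest world x), fit lines
def fit(pts):
    P=np.array([ray(c,*p,.016)[:2] for p in pts],np.float32); vx,vy,x,y=cv2.fitLine(P,cv2.DIST_HUBER,0,.001,.001).ravel(); return np.array([x,y]),np.degrees(np.arctan2(vy,vx))
top=[(u,np.nonzero(m[:,u])[0].min()) for u in range(185,440,5)]
right=[(np.nonzero(m[v])[0].max(),v) for v in list(range(60,155,5))+list(range(260,320,5))]
left=[(np.nonzero(m[v])[0].min(),v) for v in range(115,205,5)]
for n,p in (('top',top),('right',right),('left',left)): print(n,fit(p))
for n,p in dict(tl=(164,103),tr=(454,46),br=(467,338)).items(): print(n,ray(c,*p,.016).round(4))
```

```text
top (array([ 0.5117548 , -0.26772338], dtype=float32), np.float32(-1.8513985))
right (array([ 0.5747803, -0.3661582], dtype=float32), np.float32(88.09841))
left (array([ 0.41811922, -0.29414496], dtype=float32), np.float32(87.94285))
tl [ 0.4209 -0.2638  0.016 ]
tr [ 0.5779 -0.2686  0.016 ]
br [ 0.5719 -0.4504  0.016 ]
```

Request:
{"op": "move_arm", "data": {
  "moves": [
    {"gripper": 0,"x": 0,"y": -0.2,"z": 2.5,"roll": 0},
    {"gripper": 0,"x": 0,"y": 0,"z": 2.5,"roll": 0},
    {"gripper": 0,"x": 0,"y": 0,"z": 1.7,"roll": 0},
    {"gripper": 0,"x": 0,"y": 0,"z": 0.7,"roll": 0},
    {"gripper": 0,"x": 0,"y": 0,"z": 0.3,"roll": 0}
  ]
}}

```text
time_s: 5.88
eef_pos: [0.4676, -0.3414, 0.1823]
eef_rot: [-0.001, 0.994, -0.106, -0.001]
wrist_force: [-6.8, 7.9, 21.7]
opening: 0.2
```

Request:
{"op": "move_arm", "data": {
  "moves": [
    {"gripper": 0,"x": 0,"y": 0,"z": 0,"roll": 0},
    {"gripper": 0,"x": 0,"y": 0,"z": 0,"roll": 0}
  ]
}}

```text
time_s: 6.12
eef_pos: [0.4678, -0.3421, 0.1825]
eef_rot: [0.001, 0.994, -0.107, 0.001]
wrist_force: [0.5, 0.8, 2.7]
opening: 0.206
```

Request:
{"op": "move_arm", "data": {
  "moves": [
    {"gripper": 30,"x": 0,"y": 0,"z": 0,"roll": 0},
    {"gripper": 45,"x": 0,"y": 0,"z": 0,"roll": 0},
    {"gripper": 45,"x": 0,"y": 0,"z": -1,"roll": 0},
    {"gripper": 45,"x": 0,"y": 0,"z": -4,"roll": 0},
    {"gripper": 45,"x": 0,"y": 0,"z": -5,"roll": 0}
  ]
}}

```text
time_s: 6.75
eef_pos: [0.467, -0.3415, 0.2823]
eef_rot: [-0.001, 0.994, -0.107, -0.001]
wrist_force: [-0.3, -0.2, -0.0]
opening: 0.452
```

Run:
```python
from h import *
o=ctrl.get_obs();print(tool()[:3,3].round(4),o['opening'])
T=tool();plan([(.418,-.098,.32,66.2,9)])
```

```text
[ 0.467  -0.3415  0.2823] 0.45243996393142627
[{"x":-1.1,"y":-2.5,"z":-0.4,"roll":-8.7},{"x":-0.7,"y":-2.7,"z":-0.4,"roll":-8.7},{"x":-0.3,"y":-2.7,"z":-0.4,"roll":-8.7},{"x":0.1,"y":-2.8,"z":-0.4,"roll":-8.7},{"x":0.5,"y":-2.7,"z":-0.4,"roll":-8.7}]
[{"x":0.9,"y":-2.6,"z":-0.4,"roll":-8.7},{"x":1.3,"y":-2.4,"z":-0.5,"roll":-8.7},{"x":1.7,"y":-2.2,"z":-0.4,"roll":-8.7},{"x":2.0,"y":-1.9,"z":-0.5,"roll":-8.7}]
end [ 0.4177 -0.0984  0.3203] 66.0
```

Request:
{"op": "move_arm", "data": {
  "moves": [
    {"gripper": 60,"x": -1.1,"y": -2.5,"z": -0.4,"roll": -8.7},
    {"gripper": 60,"x": -0.7,"y": -2.7,"z": -0.4,"roll": -8.7},
    {"gripper": 60,"x": -0.3,"y": -2.7,"z": -0.4,"roll": -8.7},
    {"gripper": 60,"x": 0.1,"y": -2.8,"z": -0.4,"roll": -8.7},
    {"gripper": 60,"x": 0.5,"y": -2.7,"z": -0.4,"roll": -8.7}
  ]
}}

```text
time_s: 7.38
eef_pos: [0.4396, -0.2059, 0.3026]
eef_rot: [0.0, 0.962, 0.272, 0.0]
wrist_force: [-0.3, -1.0, 0.5]
opening: 0.595
```

Request:
{"op": "move_arm", "data": {
  "moves": [
    {"gripper": 60,"x": 0.9,"y": -2.6,"z": -0.4,"roll": -8.7},
    {"gripper": 60,"x": 1.3,"y": -2.4,"z": -0.5,"roll": -8.7},
    {"gripper": 60,"x": 1.7,"y": -2.2,"z": -0.4,"roll": -8.7},
    {"gripper": 60,"x": 2.0,"y": -1.9,"z": -0.5,"roll": -8.7},
    {"gripper": 60,"x": 0,"y": 0,"z": 0,"roll": 0}
  ]
}}

```text
time_s: 8.0
eef_pos: [0.4179, -0.0976, 0.3205]
eef_rot: [0.001, 0.838, 0.546, 0.0]
wrist_force: [0.4, -0.2, -0.3]
opening: 0.599
```

Run:
```python
from h import *
p,g=block((.418,-.098))
plan([(*p,.1805,g,5)],dec=2); print(tool()[:3,3])
```

```text
px [278.4 178.6] ctr [ 0.4073 -0.0925] mean [ 0.4088 -0.0934] sz [19.4 62.8] grip heading 65.5 cur 66.0
[{"x":0.02,"y":-0.25,"z":2.8,"roll":0.1},{"x":0.02,"y":-0.25,"z":2.8,"roll":0.1},{"x":0.02,"y":-0.24,"z":2.8,"roll":0.1},{"x":0.02,"y":-0.25,"z":2.8,"roll":0.1},{"x":0.02,"y":-0.24,"z":2.8,"roll":0.1}]
end [ 0.4074 -0.0925  0.1805] 65.5
[ 0.41820323 -0.09845624  0.32045914]
```

The mask took in the closed jaws as well, so the block lies about 17 mm behind that centre. That is within 2 mm of the tool, and I go down there.

Request:
{"op": "move_arm", "data": {
  "moves": [
    {"gripper": 60,"x": 0.1,"y": 0.15,"z": 4,"roll": 0.5},
    {"gripper": 60,"x": 0,"y": 0,"z": 4,"roll": 0},
    {"gripper": 60,"x": 0,"y": 0,"z": 3.5,"roll": 0},
    {"gripper": 60,"x": 0,"y": 0,"z": 1.7,"roll": 0},
    {"gripper": 60,"x": 0,"y": 0,"z": 0.9,"roll": 0}
  ]
}}

```text
time_s: 8.68
eef_pos: [0.4198, -0.0992, 0.1777]
eef_rot: [-0.001, 0.842, 0.54, -0.0]
wrist_force: [0.4, 0.8, -0.3]
opening: 0.6
```

Request:
{"op": "move_arm", "data": {
  "moves": [
    {"gripper": 40,"x": 0,"y": 0,"z": 0,"roll": 0},
    {"gripper": 0,"x": 0,"y": 0,"z": 0,"roll": 0},
    {"gripper": 0,"x": 0,"y": 0,"z": 0,"roll": 0},
    {"gripper": 0,"x": 0,"y": 0,"z": 0,"roll": 0},
    {"gripper": 0,"x": 0,"y": 0,"z": 0,"roll": 0}
  ]
}}

```text
time_s: 9.3
eef_pos: [0.4204, -0.0988, 0.1796]
eef_rot: [0.001, 0.841, 0.541, 0.0]
wrist_force: [-2.2, -1.9, 7.0]
opening: 0.204
```

Run:
```python
from h import *
T=tool(); print(T[:3,3].round(4))
# blue: tray x heading 13.5..14.7
h=np.radians(14); ex=np.array([np.cos(h),np.sin(h)]); ey=np.array([-np.sin(h),np.cos(h)])
C=np.array([.499,.338])
t=C-.036*ex+.016*ey; t1=C+.036*ex-.016*ey; print(t,t1)
plan([(.419,-.098,.26,65.5,3),(.39,.06,.27,39.5,4),(*t,.26,14,5)])
```

```text
[ 0.4204 -0.0988  0.1796]
[0.4601986  0.34481554] [0.5378014  0.33118446]
[{"x":0.0,"y":-0.1,"z":-2.7,"roll":0.0},{"x":0.0,"y":-0.0,"z":-2.7,"roll":0.0},{"x":0.0,"y":-0.1,"z":-2.6,"roll":0.0},{"x":3.3,"y":-2.3,"z":-0.3,"roll":6.5},{"x":3.0,"y":-2.6,"z":-0.2,"roll":6.5}]
[{"x":2.7,"y":-3.0,"z":-0.3,"roll":6.5},{"x":2.4,"y":-3.3,"z":-0.2,"roll":6.5},{"x":4.7,"y":-3.5,"z":0.2,"roll":5.1},{"x":4.4,"y":-3.9,"z":0.2,"roll":5.1},{"x":4.0,"y":-4.3,"z":0.2,"roll":5.1}]
[{"x":3.6,"y":-4.6,"z":0.2,"roll":5.1},{"x":3.2,"y":-4.9,"z":0.2,"roll":5.1}]
end [0.46   0.3451 0.2596] 14.0
```

Request:
{"op": "move_arm", "data": {
  "moves": [
    {"gripper": 0,"x": 0,"y": -0.1,"z": -1.5,"roll": 0},
    {"gripper": 0,"x": 0,"y": 0,"z": -3.2,"roll": 0},
    {"gripper": 0,"x": 0,"y": -0.1,"z": -3.3,"roll": 0},
    {"gripper": 0,"x": 3.3,"y": -2.3,"z": -0.3,"roll": 6.5},
    {"gripper": 0,"x": 3.0,"y": -2.6,"z": -0.2,"roll": 6.5}
  ]
}}

```text
time_s: 9.93
eef_pos: [0.4038, -0.0182, 0.2652]
eef_rot: [0.001, 0.898, 0.44, 0.001]
wrist_force: [0.4, 0.5, 0.0]
opening: 0.204
```

Request:
{"op": "move_arm", "data": {
  "moves": [
    {"gripper": 0,"x": 2.7,"y": -3.0,"z": -0.3,"roll": 6.5},
    {"gripper": 0,"x": 2.4,"y": -3.3,"z": -0.2,"roll": 6.5},
    {"gripper": 0,"x": 4.7,"y": -3.5,"z": 0.2,"roll": 5.1},
    {"gripper": 0,"x": 4.4,"y": -3.9,"z": 0.2,"roll": 5.1},
    {"gripper": 0,"x": 4.0,"y": -4.3,"z": 0.2,"roll": 5.1}
  ]
}}

```text
time_s: 10.55
eef_pos: [0.4315, 0.2341, 0.2638]
eef_rot: [-0.0, 0.978, 0.209, 0.001]
wrist_force: [0.9, -0.9, -0.8]
opening: 0.2
```

Request:
{"op": "move_arm", "data": {
  "moves": [
    {"gripper": 0,"x": 3.6,"y": -4.6,"z": 0.2,"roll": 5.1},
    {"gripper": 0,"x": 3.2,"y": -4.9,"z": 0.2,"roll": 5.1},
    {"gripper": 0,"x": 0,"y": 0,"z": 0,"roll": 0}
  ]
}}

```text
time_s: 10.92
eef_pos: [0.4594, 0.3489, 0.2593]
eef_rot: [-0.001, 0.992, 0.124, 0.001]
wrist_force: [-0.5, -0.2, -0.5]
opening: 0.2
```

Run:
```python
from h import *
T=tool(); print(T.round(3),ctrl.get_obs()['opening'])
c=shot('wrist','w4')
```

```text
[[ 0.969  0.246  0.001  0.459]
 [ 0.246 -0.969  0.001  0.349]
 [ 0.001 -0.001 -1.     0.259]
 [ 0.     0.     0.     1.   ]] 0.20026932955098103
```

View pics/w4.png

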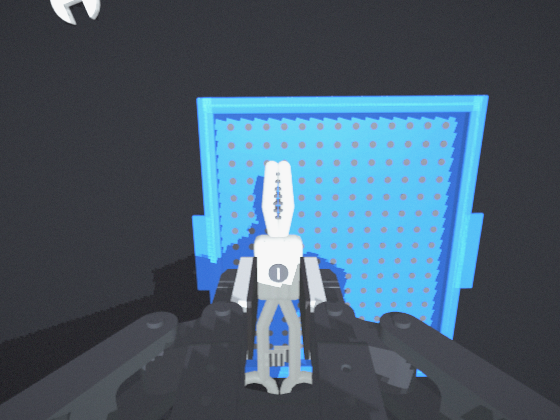

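The shut clamp S2 is held over the blue tray, well aligned with it. The rim corners are at about (198,99) and (487,96), so I check the tray pose from those edges.

Run:
```python
from h import *
c=shot('wrist'); hsv=cv2.cvtColor(c['img'],cv2.COLOR_RGB2HSV)
m=((hsv[:,:,0]>92)&(hsv[:,:,0]<120)&(hsv[:,:,1]>120)&(hsv[:,:,2]>90)).astype(np.uint8)
def fit(pts):
    P=np.array([ray(c,*p,.016)[:2] for p in pts],np.float32); vx,vy,x,y=cv2.fitLine(P,cv2.DIST_HUBER,0,.001,.001).ravel(); return np.array([x,y]),np.degrees(np.arctan2(vy,vx))
top=[(u,np.nonzero(m[:,u])[0].min()) for u in range(210,475,5)]
right=[(np.nonzero(m[v])[0].max(),v) for v in list(range(105,205,5))+list(range(295,335,5))]
left=[(np.nonzero(m[v])[0].min(),v) for v in range(105,205,5)]
F=[fit(p) for p in (top,right,left)]
for f in F: print(f)
a=np.radians(F[0][1]); a=a if abs(a)<1.6 else a-np.pi; ex=np.array([np.cos(a),np.sin(a)]); ey=np.array([-np.sin(a),np.cos(a)])
T=tool(); p=T[:2,3]
print('tool from left/right/top edges mm',[(1000*(p-F[2][0])@ex),1000*(F[1][0]-p)@ex,1000*(F[0][0]-p)@ey])
print('corners',[ray(c,*q,.016).round(4) for q in ((198,99),(487,96))])
```

```text
(array([0.47336143, 0.42685893], dtype=float32), np.float32(14.663303))
(array([0.5687478 , 0.38628918], dtype=float32), np.float32(-75.380615))
(array([0.40628695, 0.37946677], dtype=float32), np.float32(-75.385994))
tool from left/right/top edges mm [np.float64(42.40312857245935), np.float64(116.49340665331937), np.float64(74.72809861180544)]
corners [array([0.3996, 0.4044, 0.016 ]), array([0.5513, 0.4444, 0.016 ])]
```

Request:
{"op": "move_arm", "data": {
  "moves": [
    {"gripper": 0,"x": 0,"y": 0,"z": 2.5,"roll": -0.5},
    {"gripper": 0,"x": 0,"y": 0,"z": 2.5,"roll": 0},
    {"gripper": 0,"x": 0,"y": 0,"z": 1.6,"roll": 0},
    {"gripper": 0,"x": 0,"y": 0,"z": 0.6,"roll": 0},
    {"gripper": 0,"x": 0,"y": 0,"z": 0.3,"roll": 0}
  ]
}}

```text
time_s: 11.65
eef_pos: [0.4598, 0.3452, 0.1841]
eef_rot: [-0.0, 0.992, 0.126, 0.0]
wrist_force: [0.1, -1.5, -0.3]
opening: 0.202
```

Request:
{"op": "move_arm", "data": {
  "moves": [
    {"gripper": 0,"x": 0,"y": 0,"z": 0.1,"roll": 0},
    {"gripper": 0,"x": 0,"y": 0,"z": 0,"roll": 0}
  ]
}}

```text
time_s: 11.9
eef_pos: [0.4599, 0.3455, 0.1837]
eef_rot: [-0.0, 0.992, 0.127, 0.001]
wrist_force: [-0.7, -2.7, 4.1]
opening: 0.202
```

Request:
{"op": "move_arm", "data": {
  "moves": [
    {"gripper": 30,"x": 0,"y": 0,"z": 0,"roll": 0},
    {"gripper": 45,"x": 0,"y": 0,"z": 0,"roll": 0},
    {"gripper": 45,"x": 0,"y": 0,"z": -1,"roll": 0},
    {"gripper": 45,"x": 0,"y": 0,"z": -4,"roll": 0},
    {"gripper": 60,"x": 0,"y": 0,"z": -5,"roll": 0}
  ]
}}

```text
time_s: 12.52
eef_pos: [0.4591, 0.3453, 0.2833]
eef_rot: [0.0, 0.992, 0.127, -0.001]
wrist_force: [0.3, 0.1, 0.4]
opening: 0.598
```

Run:
```python
from h import *
plan([(.628,.101,.32,14.4,8)])
```

```text
[{"x":1.3,"y":3.5,"z":-0.5,"roll":0.0},{"x":1.3,"y":3.5,"z":-0.5,"roll":0.0},{"x":1.3,"y":3.5,"z":-0.4,"roll":0.0},{"x":1.3,"y":3.5,"z":-0.5,"roll":0.0},{"x":1.3,"y":3.5,"z":-0.4,"roll":0.0}]
[{"x":1.2,"y":3.5,"z":-0.5,"roll":0.0},{"x":1.3,"y":3.4,"z":-0.4,"roll":0.0},{"x":1.2,"y":3.5,"z":-0.5,"roll":0.0}]
end [0.6278 0.1008 0.3203] 14.5
```

Request:
{"op": "move_arm", "data": {
  "moves": [
    {"gripper": 60,"x": 1.3,"y": 3.5,"z": -0.5,"roll": 0},
    {"gripper": 60,"x": 1.3,"y": 3.5,"z": -0.5,"roll": 0},
    {"gripper": 60,"x": 1.3,"y": 3.5,"z": -0.4,"roll": 0},
    {"gripper": 60,"x": 1.3,"y": 3.5,"z": -0.5,"roll": 0},
    {"gripper": 60,"x": 1.3,"y": 3.5,"z": -0.4,"roll": 0}
  ]
}}

```text
time_s: 13.15
eef_pos: [0.567, 0.1914, 0.3067]
eef_rot: [-0.0, 0.992, 0.127, 0.001]
wrist_force: [0.2, -0.2, 1.0]
opening: 0.599
```

Request:
{"op": "move_arm", "data": {
  "moves": [
    {"gripper": 60,"x": 1.2,"y": 3.5,"z": -0.5,"roll": 0},
    {"gripper": 60,"x": 1.3,"y": 3.4,"z": -0.4,"roll": 0},
    {"gripper": 60,"x": 1.2,"y": 3.5,"z": -0.5,"roll": 0},
    {"gripper": 60,"x": 0,"y": 0,"z": 0,"roll": 0}
  ]
}}

```text
time_s: 13.65
eef_pos: [0.6297, 0.0987, 0.3209]
eef_rot: [0.0, 0.992, 0.125, 0.001]
wrist_force: [-0.9, -0.0, 0.8]
opening: 0.6
```

Run:
```python
from h import *
print(tool()[:3,3])
p,g=block((.628,.101))
d=np.array([np.cos(np.radians(g-90)),np.sin(np.radians(g-90))])
for k in (0,.017):
  plan([(*(p-k*d),.178,g,1)],dec=2)
```

```text
[0.62968995 0.0986698  0.3209434 ]
px [276.9 194.9] ctr [0.6309 0.0935] mean [0.6302 0.0959] sz [20.2 62.7] grip heading 13.7 cur 14.4
[{"x":0.05,"y":0.68,"z":14.24,"roll":0.7}]
end [0.6309 0.0936 0.178 ] 13.7
[{"x":0.07,"y":-1.02,"z":14.24,"roll":0.7}]
end [0.6269 0.1101 0.178 ] 13.7
```

Run:
```python
from h import *
c=shot('wrist'); T=tool(); hsv=cv2.cvtColor(c['img'],cv2.COLOR_RGB2HSV)
m=((hsv[:,:,2]>120)&(hsv[:,:,1]<60)).astype(np.uint8)
print(T[:3,3], [ (v,int(m[v,240:315].sum())) for v in range(80,262,4)])
for v in (150,160,170,180,190): print(v, (np.linalg.inv(T)@np.append(ray(c,277,v,.01),1))[:2].round(4))
```

```text
[0.62821382 0.10090565 0.31997932] [(80, 0), (84, 0), (88, 29), (92, 47), (96, 36), (100, 30), (104, 30), (108, 33), (112, 48), (116, 36), (120, 16), (124, 16), (128, 28), (132, 28), (136, 27), (140, 17), (144, 17), (148, 16), (152, 16), (156, 17), (160, 17), (164, 18), (168, 16), (172, 13), (176, 25), (180, 27), (184, 26), (188, 26), (192, 26), (196, 26), (200, 26), (204, 26), (208, 23), (212, 14), (216, 15), (220, 14), (224, 14), (228, 14), (232, 16), (236, 14), (240, 14), (244, 0), (248, 0), (252, 0), (256, 0), (260, 0)]
150 [-0.0001 -0.0313]
160 [-0.0001 -0.0239]
170 [-0.0002 -0.0162]
180 [-0.0002 -0.0085]
190 [-0.0002 -0.0006]
```

Request:
{"op": "move_arm", "data": {
  "moves": [
    {"gripper": 60,"x": 0,"y": 0.1,"z": 4,"roll": 0.7},
    {"gripper": 60,"x": 0,"y": 0,"z": 4,"roll": 0},
    {"gripper": 60,"x": 0,"y": 0,"z": 3.5,"roll": 0},
    {"gripper": 60,"x": 0,"y": 0,"z": 1.7,"roll": 0},
    {"gripper": 60,"x": 0,"y": 0,"z": 0.9,"roll": 0}
  ]
}}

```text
time_s: 14.38
eef_pos: [0.6282, 0.1008, 0.1782]
eef_rot: [-0.0, 0.993, 0.121, -0.0]
wrist_force: [0.1, 0.4, 0.0]
opening: 0.599
```

Request:
{"op": "move_arm", "data": {
  "moves": [
    {"gripper": 40,"x": 0,"y": 0,"z": 0,"roll": 0},
    {"gripper": 0,"x": 0,"y": 0,"z": 0,"roll": 0},
    {"gripper": 0,"x": 0,"y": 0,"z": 0,"roll": 0},
    {"gripper": 0,"x": 0,"y": 0,"z": 0,"roll": 0},
    {"gripper": 0,"x": 0,"y": 0,"z": 0,"roll": 0}
  ]
}}

```text
time_s: 15.0
eef_pos: [0.6294, 0.1001, 0.1804]
eef_rot: [0.0, 0.993, 0.12, 0.001]
wrist_force: [-1.0, 0.4, 5.7]
opening: 0.193
```

Run:
```python
from h import *
T=tool(); print(T[:3,3].round(4))
a=np.radians(14.6); ex=np.array([np.cos(a),np.sin(a)]); ey=np.array([-np.sin(a),np.cos(a)])
# blue centre from wrist edges: tool was (.4598,.349) at x=-37,y=+15.5 ; later measured settled (.4599,.3455)
C=np.array([.499,.338]); t=C+.036*ex-.016*ey
print(t); plan([(.628,.101,.26,13.7,3),(*t,.26,14.6,7)])
```

```text
[0.6294 0.1001 0.1804]
[0.53787064 0.33159115]
[{"x":-0.0,"y":-0.0,"z":-2.7,"roll":0.0},{"x":-0.1,"y":-0.1,"z":-2.6,"roll":0.0},{"x":-0.0,"y":-0.0,"z":-2.7,"roll":0.0},{"x":-0.5,"y":-3.5,"z":0.0,"roll":-0.1},{"x":-0.5,"y":-3.5,"z":0.0,"roll":-0.1}]
[{"x":-0.4,"y":-3.5,"z":0.0,"roll":-0.1},{"x":-0.4,"y":-3.5,"z":0.0,"roll":-0.1},{"x":-0.4,"y":-3.5,"z":0.0,"roll":-0.1},{"x":-0.5,"y":-3.5,"z":0.0,"roll":-0.1},{"x":-0.4,"y":-3.6,"z":0.0,"roll":-0.1}]
end [0.538  0.3318 0.2604] 14.5
```

Request:
{"op": "move_arm", "data": {
  "moves": [
    {"gripper": 0,"x": 0,"y": 0,"z": -1.5,"roll": 0},
    {"gripper": 0,"x": -0.1,"y": -0.1,"z": -3.2,"roll": 0},
    {"gripper": 0,"x": 0,"y": 0,"z": -3.3,"roll": 0},
    {"gripper": 0,"x": -0.5,"y": -3.5,"z": 0,"roll": -0.1},
    {"gripper": 0,"x": -0.5,"y": -3.5,"z": 0,"roll": -0.1}
  ]
}}

```text
time_s: 15.62
eef_pos: [0.6009, 0.1666, 0.2604]
eef_rot: [0.0, 0.993, 0.122, 0.001]
wrist_force: [0.6, 0.6, -0.2]
opening: 0.198
```

Request:
{"op": "move_arm", "data": {
  "moves": [
    {"gripper": 0,"x": -0.4,"y": -3.5,"z": 0,"roll": -0.1},
    {"gripper": 0,"x": -0.4,"y": -3.5,"z": 0,"roll": -0.1},
    {"gripper": 0,"x": -0.4,"y": -3.5,"z": 0,"roll": -0.1},
    {"gripper": 0,"x": -0.5,"y": -3.5,"z": 0,"roll": -0.1},
    {"gripper": 0,"x": -0.4,"y": -3.6,"z": 0,"roll": -0.1}
  ]
}}

```text
time_s: 16.25
eef_pos: [0.5367, 0.3327, 0.2596]
eef_rot: [-0.0, 0.992, 0.126, 0.0]
wrist_force: [0.4, 0.9, -0.8]
opening: 0.202
```

Request:
{"op": "move_arm", "data": {
  "moves": [
    {"gripper": 0,"x": 0,"y": 0,"z": 0,"roll": 0},
    {"gripper": 0,"x": 0,"y": 0,"z": 0,"roll": 0}
  ]
}}

```text
time_s: 16.5
eef_pos: [0.5373, 0.3316, 0.2592]
eef_rot: [0.0, 0.992, 0.127, 0.0]
wrist_force: [0.8, -0.9, -0.6]
opening: 0.203
```

Run:
```python
from h import *
T=tool(); print(T.round(4))
c=shot('wrist','w5')
```

```text
[[ 9.679e-01  2.514e-01  5.000e-04  5.373e-01]
 [ 2.514e-01 -9.679e-01 -3.000e-04  3.316e-01]
 [ 5.000e-04  4.000e-04 -1.000e+00  2.592e-01]
 [ 0.000e+00  0.000e+00  0.000e+00  1.000e+00]]
```

View pics/w5.png

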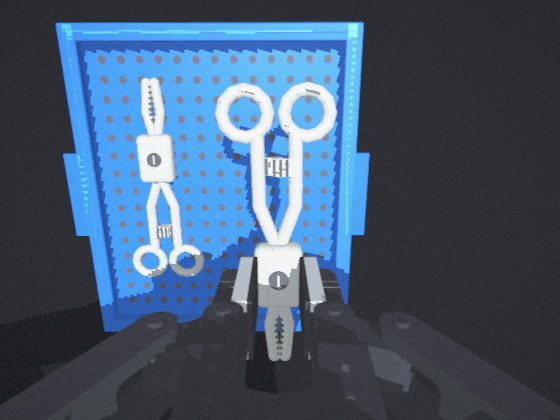

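S2 lies flat on the left, with its lock at (154,160). S1 is held on the right with clear space, so I lower it.

Request:
{"op": "move_arm", "data": {
  "moves": [
    {"gripper": 0,"x": 0,"y": 0,"z": 2.5,"roll": 0},
    {"gripper": 0,"x": 0,"y": 0,"z": 2.5,"roll": 0},
    {"gripper": 0,"x": 0,"y": 0,"z": 1.5,"roll": 0},
    {"gripper": 0,"x": 0,"y": 0,"z": 0.6,"roll": 0},
    {"gripper": 0,"x": 0,"y": 0,"z": 0.3,"roll": 0}
  ]
}}

```text
time_s: 17.18
eef_pos: [0.5377, 0.3316, 0.185]
eef_rot: [-0.0, 0.992, 0.126, 0.0]
wrist_force: [-0.3, -0.0, -0.8]
opening: 0.202
```

Request:
{"op": "move_arm", "data": {
  "moves": [
    {"gripper": 0,"x": 0,"y": 0,"z": 0.1,"roll": 0},
    {"gripper": 0,"x": 0,"y": 0,"z": 0,"roll": 0}
  ]
}}

```text
time_s: 17.42
eef_pos: [0.5376, 0.3319, 0.1845]
eef_rot: [-0.0, 0.992, 0.127, 0.001]
wrist_force: [0.6, -0.3, 0.4]
opening: 0.198
```

Request:
{"op": "move_arm", "data": {
  "moves": [
    {"gripper": 0,"x": 0,"y": 0,"z": 0.1,"roll": 0},
    {"gripper": 25,"x": 0,"y": 0,"z": 0,"roll": 0},
    {"gripper": 45,"x": 0,"y": 0,"z": 0,"roll": 0},
    {"gripper": 45,"x": 0,"y": 0,"z": -1,"roll": 0},
    {"gripper": 45,"x": 0,"y": 0,"z": -4.5,"roll": 0}
  ]
}}

```text
time_s: 18.05
eef_pos: [0.5358, 0.3312, 0.2355]
eef_rot: [0.001, 0.992, 0.126, -0.003]
wrist_force: [0.5, -0.2, -0.6]
opening: 0.449
```

Run:
```python
from h import *
plan([(.538,.332,.30,14.6,1),(.441,.098,.32,-125,14)])
```

```text
[{"x":0.2,"y":-0.0,"z":-6.5,"roll":-0.1},{"x":-1.1,"y":1.4,"z":-0.1,"roll":10.0},{"x":-0.8,"y":1.6,"z":-0.1,"roll":10.0},{"x":-0.5,"y":1.7,"z":-0.1,"roll":10.0},{"x":-0.2,"y":1.8,"z":-0.2,"roll":10.0}]
[{"x":0.1,"y":1.8,"z":-0.1,"roll":10.0},{"x":0.4,"y":1.8,"z":-0.2,"roll":10.0},{"x":0.7,"y":1.7,"z":-0.1,"roll":10.0},{"x":1.0,"y":1.5,"z":-0.2,"roll":10.0},{"x":1.2,"y":1.3,"z":-0.1,"roll":10.0}]
[{"x":1.4,"y":1.1,"z":-0.2,"roll":10.0},{"x":1.6,"y":0.8,"z":-0.1,"roll":10.0},{"x":1.8,"y":0.5,"z":-0.2,"roll":10.0},{"x":1.8,"y":0.3,"z":-0.1,"roll":10.0},{"x":1.8,"y":-0.1,"z":-0.2,"roll":10.0}]
end [0.4411 0.0982 0.3205] -125.4
```

Request:
{"op": "move_arm", "data": {
  "moves": [
    {"gripper": 60,"x": 0.2,"y": 0,"z": -6.2,"roll": 0},
    {"gripper": 60,"x": -1.1,"y": 1.4,"z": -0.2,"roll": 10},
    {"gripper": 60,"x": -0.8,"y": 1.6,"z": -0.2,"roll": 10},
    {"gripper": 60,"x": -0.5,"y": 1.7,"z": -0.2,"roll": 10},
    {"gripper": 60,"x": -0.2,"y": 1.8,"z": -0.2,"roll": 10}
  ]
}}

```text
time_s: 18.68
eef_pos: [0.5117, 0.2657, 0.3085]
eef_rot: [-0.0, 0.975, -0.223, 0.0]
wrist_force: [0.9, 1.1, -0.6]
opening: 0.601
```

Request:
{"op": "move_arm", "data": {
  "moves": [
    {"gripper": 60,"x": 0.1,"y": 1.8,"z": -0.1,"roll": 10},
    {"gripper": 60,"x": 0.4,"y": 1.8,"z": -0.2,"roll": 10},
    {"gripper": 60,"x": 0.7,"y": 1.7,"z": -0.1,"roll": 10},
    {"gripper": 60,"x": 1.0,"y": 1.5,"z": -0.2,"roll": 10},
    {"gripper": 60,"x": 1.2,"y": 1.3,"z": -0.1,"roll": 10}
  ]
}}

```text
time_s: 19.3
eef_pos: [0.4771, 0.182, 0.3155]
eef_rot: [-0.0, 0.789, -0.614, 0.0]
wrist_force: [0.5, -0.4, 0.2]
opening: 0.605
```

Request:
{"op": "move_arm", "data": {
  "moves": [
    {"gripper": 60,"x": 1.4,"y": 1.1,"z": -0.2,"roll": 10},
    {"gripper": 60,"x": 1.6,"y": 0.8,"z": -0.1,"roll": 10},
    {"gripper": 60,"x": 1.8,"y": 0.5,"z": -0.2,"roll": 10},
    {"gripper": 60,"x": 1.8,"y": 0.3,"z": -0.1,"roll": 10},
    {"gripper": 60,"x": 1.8,"y": -0.1,"z": -0.2,"roll": 10}
  ]
}}

```text
time_s: 19.92
eef_pos: [0.4418, 0.0984, 0.3234]
eef_rot: [0.0, -0.456, 0.89, -0.0]
wrist_force: [-0.1, -0.4, 0.8]
opening: 0.603
```

Request:
{"op": "move_arm", "data": {
  "moves": [
    {"gripper": 60,"x": 0,"y": 0,"z": 0,"roll": 0},
    {"gripper": 60,"x": 0,"y": 0,"z": 0,"roll": 0}
  ]
}}

```text
time_s: 20.18
eef_pos: [0.4424, 0.0992, 0.3232]
eef_rot: [0.001, -0.459, 0.888, -0.0]
wrist_force: [0.4, 0.3, -0.3]
opening: 0.6
```

Run:
```python
from h import *
print(tool()[:3,3], ctrl.get_obs()['q'])
p,g=block((.441,.098))
plan([(*p,.178,g,1)],dec=2)
shot('wrist','w6')
```

```text
[0.44238968 0.09915408 0.32316161] [-4.24637483e-02 -1.17201012e-03  1.98068933e+00  3.34000599e-04
  1.16100686e+00  2.14444923e+00]
px [280.4 190.1] ctr [0.4427 0.097 ] mean [0.4428 0.0969] sz [19.6 32. ] grip heading -124.7 cur -125.3
[{"x":0.17,"y":-0.16,"z":14.5,"roll":-0.6}]
end [0.4427 0.097  0.178 ] -124.7
```

View pics/w6.png

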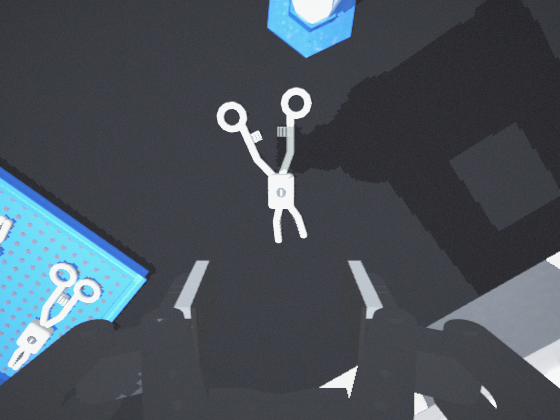

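O2's open clamp sits with its lock at (281,191), square to the jaws. Both shut clamps' neighbours are undisturbed. I descend.

Request:
{"op": "move_arm", "data": {
  "moves": [
    {"gripper": 60,"x": 0.1,"y": -0.1,"z": 4,"roll": -0.6},
    {"gripper": 60,"x": 0,"y": 0,"z": 4,"roll": 0},
    {"gripper": 60,"x": 0,"y": 0,"z": 3.5,"roll": 0},
    {"gripper": 60,"x": 0,"y": 0,"z": 1.9,"roll": 0},
    {"gripper": 60,"x": 0,"y": 0,"z": 1.0,"roll": 0}
  ]
}}

```text
time_s: 20.9
eef_pos: [0.4421, 0.0979, 0.1775]
eef_rot: [-0.001, -0.464, 0.886, 0.001]
wrist_force: [0.1, 0.3, -0.3]
opening: 0.595
```

Request:
{"op": "move_arm", "data": {
  "moves": [
    {"gripper": 40,"x": 0,"y": 0,"z": 0,"roll": 0},
    {"gripper": 0,"x": 0,"y": 0,"z": 0,"roll": 0},
    {"gripper": 0,"x": 0,"y": 0,"z": 0,"roll": 0},
    {"gripper": 0,"x": 0,"y": 0,"z": 0,"roll": 0},
    {"gripper": 0,"x": 0,"y": 0,"z": 0,"roll": 0}
  ]
}}

```text
time_s: 21.52
eef_pos: [0.443, 0.0976, 0.1797]
eef_rot: [0.001, -0.463, 0.886, -0.0]
wrist_force: [-1.7, 0.1, 7.0]
opening: 0.199
```

Run:
```python
from h import *
T=tool(); print(T[:3,3].round(4))
# target: midline heading 268 (currently 156.6) => +111.5 ; far slot
H=-124.7+111.5
plan([(.443,.097,.28,-124.7,3),(.37,0,.28,-100,3),(.38,-.15,.28,-68,4),(.525,-.3776,.27,H,7)])
```

```text
[0.443  0.0976 0.1797]
[{"x":0.0,"y":-0.0,"z":-3.3,"roll":-0.1},{"x":0.0,"y":-0.0,"z":-3.4,"roll":-0.1},{"x":0.0,"y":-0.0,"z":-3.3,"roll":-0.1},{"x":4.1,"y":0.2,"z":-0.0,"roll":-8.2},{"x":4.0,"y":0.7,"z":-0.0,"roll":-8.2}]
[{"x":3.8,"y":1.3,"z":-0.0,"roll":-8.2},{"x":3.7,"y":-0.9,"z":-0.0,"roll":-8.0},{"x":3.7,"y":-0.4,"z":-0.0,"roll":-8.0},{"x":3.8,"y":0.1,"z":-0.0,"roll":-8.0},{"x":3.6,"y":0.7,"z":-0.0,"roll":-8.0}]
[{"x":3.8,"y":-0.7,"z":0.1,"roll":-7.8},{"x":3.9,"y":-0.2,"z":0.1,"roll":-7.8},{"x":3.8,"y":0.4,"z":0.2,"roll":-7.8},{"x":3.8,"y":0.9,"z":0.1,"roll":-7.8},{"x":3.6,"y":1.3,"z":0.2,"roll":-7.8}]
[{"x":3.4,"y":1.8,"z":0.1,"roll":-7.8},{"x":3.1,"y":2.3,"z":0.2,"roll":-7.8}]
end [ 0.5254 -0.3773  0.2697] -13.4
```

Request:
{"op": "move_arm", "data": {
  "moves": [
    {"gripper": 0,"x": 0,"y": 0,"z": -1.8,"roll": 0},
    {"gripper": 0,"x": 0,"y": 0,"z": -4,"roll": 0},
    {"gripper": 0,"x": 0,"y": 0,"z": -4.2,"roll": 0},
    {"gripper": 0,"x": 4.1,"y": 0.2,"z": 0,"roll": -8.2},
    {"gripper": 0,"x": 4.0,"y": 0.7,"z": 0,"roll": -8.2}
  ]
}}

```text
time_s: 22.15
eef_pos: [0.3926, 0.0319, 0.2795]
eef_rot: [0.001, -0.587, 0.81, -0.001]
wrist_force: [0.5, 0.4, 0.3]
opening: 0.204
```

Request:
{"op": "move_arm", "data": {
  "moves": [
    {"gripper": 0,"x": 3.8,"y": 1.3,"z": 0,"roll": -8.2},
    {"gripper": 0,"x": 3.7,"y": -0.9,"z": 0,"roll": -8.0},
    {"gripper": 0,"x": 3.7,"y": -0.4,"z": 0,"roll": -8.0},
    {"gripper": 0,"x": 3.8,"y": 0.1,"z": 0,"roll": -8.0},
    {"gripper": 0,"x": 3.6,"y": 0.7,"z": 0,"roll": -8.0}
  ]
}}

```text
time_s: 22.78
eef_pos: [0.378, -0.1505, 0.279]
eef_rot: [0.0, 0.829, -0.559, 0.0]
wrist_force: [0.6, 0.3, 0.0]
opening: 0.204
```

Request:
{"op": "move_arm", "data": {
  "moves": [
    {"gripper": 0,"x": 3.8,"y": -0.7,"z": 0.1,"roll": -7.8},
    {"gripper": 0,"x": 3.9,"y": -0.2,"z": 0.1,"roll": -7.8},
    {"gripper": 0,"x": 3.8,"y": 0.4,"z": 0.2,"roll": -7.8},
    {"gripper": 0,"x": 3.8,"y": 0.9,"z": 0.1,"roll": -7.8},
    {"gripper": 0,"x": 3.6,"y": 1.3,"z": 0.2,"roll": -7.8}
  ]
}}

```text
time_s: 23.4
eef_pos: [0.4815, -0.3139, 0.2717]
eef_rot: [0.0, 0.968, -0.251, 0.0]
wrist_force: [0.8, -0.4, -0.5]
opening: 0.202
```

Request:
{"op": "move_arm", "data": {
  "moves": [
    {"gripper": 0,"x": 3.4,"y": 1.8,"z": 0.1,"roll": -7.8},
    {"gripper": 0,"x": 3.1,"y": 2.3,"z": 0.2,"roll": -7.8},
    {"gripper": 0,"x": 0,"y": 0,"z": 0,"roll": 0},
    {"gripper": 0,"x": 0,"y": 0,"z": 0,"roll": 0}
  ]
}}

```text
time_s: 23.9
eef_pos: [0.5218, -0.3772, 0.2681]
eef_rot: [-0.001, 0.993, -0.12, -0.001]
wrist_force: [0.3, 0.5, -0.5]
opening: 0.199
```

Run:
```python
from h import *
T=tool(); print(T.round(4))
c=shot('wrist','w7')
```

```text
[[ 0.9714 -0.2375 -0.0012  0.5218]
 [-0.2375 -0.9714  0.0014 -0.3772]
 [-0.0015 -0.001  -1.      0.2681]
 [ 0.      0.      0.      1.    ]]
```

View pics/w7.png

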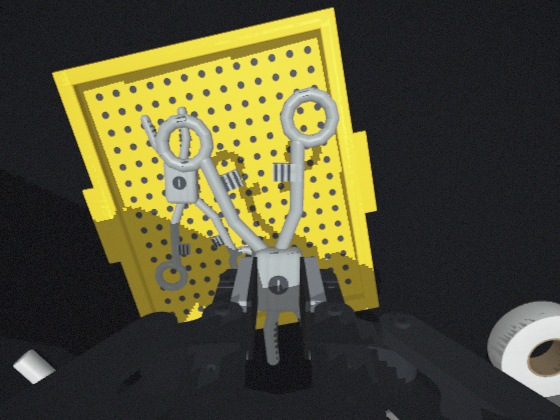

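The open clamp O2 is held, rings at (184,139) and (309,117). O1 lies in the tray with its lock at (179,183) and jaws at (148,122) and (184,113). I check the clearances before lowering.

Run:
```python
from h import *
c=shot('wrist'); a=np.radians(-1.9); ex=np.array([np.cos(a),np.sin(a)]); ey=np.array([-np.sin(a),np.cos(a)]); C=np.array([.4955,-.359])
f=lambda u,v,z:(lambda d:(d@ex*1000,d@ey*1000))(ray(c,u,v,z)[:2]-C)
for n,u,v,z in [('O2 ringL ctr',184,139,.092),('O2 ringL outer',158,143,.092),('O2 ringR ctr',309,117,.092),('O2 ringR outer',338,115,.092),('O2 lock',278,285,.097),('O2 ringL top',184,111,.092),
 ('O1 lock',179,183,.014),('O1 jawL',145,116,.008),('O1 jawR',182,110,.008),('O1 ringL',170,276,.007),('O1 ringR',243,258,.007),('O1 ringR edge',256,256,.007),('O1 jawR outer',190,120,.008),
 ('wallR top',320,32,.016),('wallR',335,10,.016)]: print(n,np.round(f(u,v,z),1))
print(np.round([(tool()[:2,3]-C)@ex,(tool()[:2,3]-C)@ey],4))
```

```text
O2 ringL ctr [ 3.  46.1]
O2 ringL outer [-7.2 46.7]
O2 ringR ctr [51.6 44.3]
O2 ringR outer [62.5 42.8]
O2 lock [ 26.1 -20. ]
O2 ringL top [ 5.9 56.2]
O1 lock [-28.3  16. ]
O1 jawL [-38.5  58.5]
O1 jawR [-15.9  57.3]
O1 ringL [-54.6 -46.5]
O1 ringR [ -2.9 -43.7]
O1 ringR edge [  5.9 -44. ]
O1 jawR outer [-12.9  50.7]
wallR top [70.5 81.3]
wallR [80.2 90.2]
[ 0.0269 -0.0169]
```

Request:
{"op": "move_arm", "data": {
  "moves": [
    {"gripper": 0,"x": 0.5,"y": -0.1,"z": 2.5,"roll": 0},
    {"gripper": 0,"x": 0,"y": 0,"z": 2.8,"roll": 0},
    {"gripper": 0,"x": 0,"y": 0,"z": 2.0,"roll": 0},
    {"gripper": 0,"x": 0,"y": 0,"z": 0.7,"roll": 0},
    {"gripper": 0,"x": 0,"y": 0,"z": 0.3,"roll": 0}
  ]
}}

```text
time_s: 24.62
eef_pos: [0.5275, -0.378, 0.1859]
eef_rot: [0.0, 0.993, -0.119, 0.0]
wrist_force: [-0.8, -0.4, -0.4]
opening: 0.205
```

Request:
{"op": "move_arm", "data": {
  "moves": [
    {"gripper": 0,"x": 0,"y": 0,"z": 0.1,"roll": 0},
    {"gripper": 0,"x": 0,"y": 0,"z": 0,"roll": 0}
  ]
}}

```text
time_s: 24.88
eef_pos: [0.5276, -0.3783, 0.1855]
eef_rot: [0.0, 0.993, -0.119, 0.001]
wrist_force: [-0.6, -0.1, -0.1]
opening: 0.203
```

Request:
{"op": "move_arm", "data": {
  "moves": [
    {"gripper": 0,"x": 0,"y": 0,"z": 0.1,"roll": 0},
    {"gripper": 0,"x": 0,"y": 0,"z": 0.1,"roll": 0},
    {"gripper": 0,"x": 0,"y": 0,"z": 0,"roll": 0}
  ]
}}

```text
time_s: 25.25
eef_pos: [0.5276, -0.3782, 0.1837]
eef_rot: [0.0, 0.993, -0.119, 0.0]
wrist_force: [-2.2, 0.7, 5.9]
opening: 0.202
```

Contact made. Release and withdraw.

Request:
{"op": "move_arm", "data": {
  "moves": [
    {"gripper": 26,"x": 0,"y": 0,"z": 0,"roll": 0},
    {"gripper": 32,"x": 0,"y": 0,"z": 0,"roll": 0},
    {"gripper": 32,"x": 0,"y": 0,"z": -1,"roll": 0},
    {"gripper": 32,"x": 0,"y": 0,"z": -4,"roll": 0},
    {"gripper": 32,"x": 0,"y": 0,"z": -6,"roll": 0}
  ]
}}

```text
time_s: 25.88
eef_pos: [0.5267, -0.3774, 0.2922]
eef_rot: [-0.001, 0.993, -0.119, -0.002]
wrist_force: [1.1, -0.3, 0.8]
opening: 0.318
```

Request:
{"op": "move_arm", "data": {
  "moves": [
    {"gripper": 32,"x": -3,"y": 5,"z": -3,"roll": 0},
    {"gripper": 32,"x": -3,"y": 5,"z": -2,"roll": 0},
    {"gripper": 32,"x": -4,"y": 4,"z": 0,"roll": 0},
    {"gripper": 32,"x": -4,"y": 4,"z": 0,"roll": 0},
    {"gripper": 32,"x": 0,"y": 0,"z": 0,"roll": 0}
  ]
}}

```text
time_s: 26.5
eef_pos: [0.3474, -0.5201, 0.3421]
eef_rot: [0.001, 0.993, -0.122, -0.0]
wrist_force: [-0.2, -0.3, 0.2]
opening: 0.323
```

Run:
```python
from h import *
print(tool()[:3,3])
c=shot('top'); a=c['img'][90:310,80:500,::-1]
cv2.imwrite('pics/t8.png',cv2.resize(a,(798,418),interpolation=2))
```

```text
[ 0.34739244 -0.52012342  0.34213083]
```

View pics/t8.png

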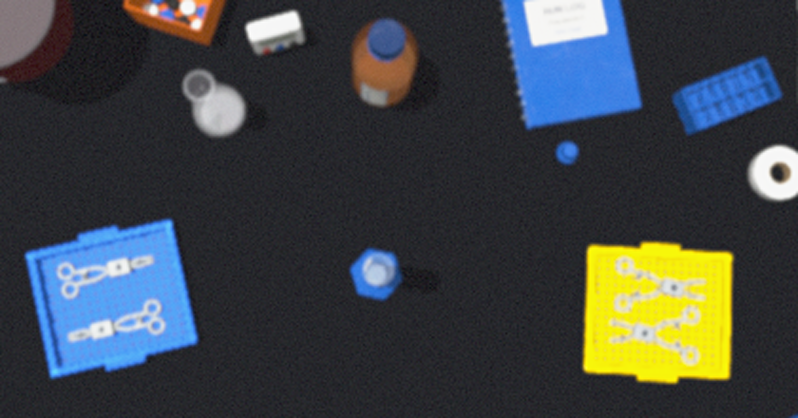

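Blue holds the two shut clamps and yellow the two open ones. They lie apart inside the walls, and the bystanders are standing where they were. I hand in now.

```bash
python3 -c "
from h import *
print(ctrl.hand_in())"
```

```text
the job is handed in; nothing more can be done
None
```

The job is done and handed in. The two shut clamps are side by side in the blue tray, and the two open clamps lie head to tail in the yellow tray. I gripped each by its box lock, lowered it to light floor contact and released it there. The robot clock read about 26.5 s.

The last top view showed all four clamps inside the tray walls, clear of each other, with the open pair still open and the shut pair still shut. The flask, cylinder, bottle and stopper were standing where they were in the first picture, judged by eye.

- **Contact forces:** the highest wrist force I read was about 24 N, briefly, as the first open clamp touched the tray floor. The fingertips also pressed the bench at 6 to 7 N on each grip.
- **Checks that failed or disagreed:**
  - The first three move calls were refused because they lacked some fields; nothing moved.
  - The lock finder counted the closed jaws as part of the block on the shut clamps. I corrected for that on the first and measured the block again on the second.
  - The top camera read the trays several millimetres too large, so I used the close-up rim edges for the placing.

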